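# Set the round extraction inlet to half

## Task

Set the bench extraction inlet with the round port to half shut: with the fingertips, push its sprung damper blade inwards by the front of the upright tab until it is past the middle catch but not so far that it catches fully shut, then let it go so that the spring brings it back and it latches against the stop pin at mid position. Only push: do not pinch the tab, do not grip or lift anything, and leave the square-port inlet and the other things on the bench alone.

Things in the scene. Friction and masses are not known exactly. Their poses are not given: they have to be found in the camera images.
- round_inlet: Fixed metal extraction inlet box with a round 76 mm port (dark, barred) in its top, 300 x 150 x 50 mm high, side guides to 62 mm; otherwise like the square-port one. Origin: on the bench under the box; x: the way the blade is pushed (away from the robot), z up. Port centre at x +63 mm. It spans x -160 to +181, y -75 to +75 mm.
- round_tab (a point): Middle of the flat front face of the upright push tab on the round-port inlet's blade; moves with it. The face looks to the inlet's -x, is 100 mm wide, from 58 to 100 mm above the bench (this point: 79). Blade out, it is at x -120 mm, y 0 of the inlet. Before it the blade's top (58 mm high) runs on for 15 mm, then the box top (50 mm) for 25 mm. Behind, a sheet slopes down over 60 mm.
- round_pin_foot (a point): Foot of the sprung upright stop pin of the round-port inlet, held in a bracket at x +35, y +56 mm of the inlet (this point stays fixed, 58 mm above the bench). The pin reaches 117 mm above the bench, 126 mm as it rides over a tooth of the blade. It works by itself and need not be touched.
- round_blade (a joint): Travel (m) of the round-port inlet's blade along +x. 0: out, port open (start). A spring drives it back to 0 (3.6 N at 0, 6 at 0.04, 8 at 0.074). The pin drops behind two teeth: let go between 0.042 and 0.069, it returns to rest at 0.04 (half); pushed past 0.07 it snaps on to 0.074 (shut), stays, and pushing cannot free it; let go before 0.036 it returns to 0. End stop 0.085.
- square_inlet: Fixed metal extraction inlet box with a square 74 mm port (dark, barred) in its top, 300 x 150 x 50 mm high, side guides to 62 mm; otherwise like the round-port one. Origin: on the bench under the box; x: the way the blade is pushed (away from the robot), z up. Port centre at x +63 mm. It spans x -160 to +181, y -75 to +75 mm.
- square_tab (a point): Middle of the flat front face of the upright push tab on the square-port inlet's blade; moves with it. The face looks to the inlet's -x, is 100 mm wide, from 58 to 100 mm above the bench (this point: 79). Blade out, it is at x -120 mm, y 0 of the inlet. Before it the blade's top (58 mm high) runs on for 15 mm, then the box top (50 mm) for 25 mm. Behind, a sheet slopes down over 60 mm.
- square_pin_foot (a point): Foot of the sprung upright stop pin of the square-port inlet, held in a bracket at x +35, y +56 mm of the inlet (this point stays fixed, 58 mm above the bench). The pin reaches 117 mm above the bench, 126 mm as it rides over a tooth of the blade. It works by itself and need not be touched.
- square_blade (a joint): Travel of the square-port inlet's damper blade, as for the round one; 0 at the start. To be left at 0.
- tumbler: Loose bystander: clear glass tumbler standing upright, 64 mm wide, 90 mm tall, between the two inlets. Origin: centre of its underside.
- wax_tin: Loose bystander: round metal tin, 66 mm wide, 55 mm tall, between the two inlets. Origin: centre of its underside.
- graphite_pad: Loose bystander: dark flat block 50 x 90 x 25 mm, on the robot's side of the inlets. Origin: centre of its underside.
- jacks: Loose bystander: steel jacks (big tongs), 255 mm long along x, 14 mm high, lying to the left (+y). Origin: on the underside, near the middle.
- paddle: Loose bystander: flat wooden paddle, 280 mm long along x, 80 mm wide, 16 mm thick, lying to the right (-y). Origin: on the underside, 10 mm from the middle.
- paperweight: Loose bystander: green glass paperweight, 74 mm wide, 60 mm tall, to the left (+y). Origin: centre of its underside.
- amber_bowl: Loose bystander: amber glass bowl, 80 mm wide, 45 mm tall, on the robot's side of the inlets. Origin: centre of its underside.

How it is judged:
On the way:
1. the round-port inlet's blade is pushed past the middle catch (0.0415 m) (value of joint round_blade above 0.0415 m), for 0.05 s.
At the end, for the whole second after the job is handed in: The round-port inlet's blade rests latched at half (its travel between 0.036 and 0.0415 m, still), the square-port inlet's blade is fully out (under 0.005 m), and no bystander is more than 30 mm from where it stood (value of joint round_blade between 0.036 and 0.0415 m and velocity of joint round_blade between -0.005 and 0.005 m/s and value of joint square_blade below 0.005 m and not (distance of tumbler from where it was at the start of the episode above 0.03 m) and not (distance of wax_tin from where it was at the start of the episode above 0.03 m) and not (distance of graphite_pad from where it was at the start of the episode above 0.03 m) and not (distance of jacks from where it was at the start of the episode above 0.03 m) and not (distance of paddle from where it was at the start of the episode above 0.03 m) and not (distance of paperweight from where it was at the start of the episode above 0.03 m) and not (distance of amber_bowl from where it was at the start of the episode above 0.03 m)); the robot touches nothing.
It fails at once if the tab is pinched: the fingers press on its sloping back with more than 2 N (contact force between the fingers and round_blade_c6 above 2 N or contact force between the fingers and square_blade_c6 above 2 N).
It fails at once if the square-port inlet's blade is pushed in more than 10 mm (value of joint square_blade above 0.01 m).
It fails at once if a bystander is moved more than 30 mm (distance of any of tumbler, wax_tin, graphite_pad, jacks, paddle, paperweight, amber_bowl from where it was at the start of the episode above 0.03 m).
It fails at once if a bystander is lifted (more than 20 mm) (height (world z) of any of tumbler, wax_tin, graphite_pad, jacks, paddle, paperweight, amber_bowl above 0.02 m).
It also fails if it takes over 35 s, if anything falls off the work surface, if the arm or the gripper's body presses on something with over 40 N, if the wrist force passes 120 N, or if a joint passes its speed limit or range.

## Robot

A 7-joint arm with a two-finger parallel gripper is mounted at the origin on the work surface. World frame = base frame: x ahead of the robot, y to its left, z up, the work surface at z = 0. Lengths are in m, angles in rad, forces in N, time in s.
With the tool pointing down it reaches from about 0.4 to 0.875 m from the base axis. Payload 6.5 kg.
Tool frame: the origin (TCP) lies at the very end of the fingers, on their centre line; the grasp point (between the pads) lies 19 mm behind it; z points along the fingers, y is the line along which they close (so a half turn about z gives the same grasp; the last joint's range is limited). The gripper opens to 88 mm and grips with 3 to 60 N. Pads are 18 mm wide; open, the fingers measure 123 mm over their backs; the gripper's body (75 mm by 187 mm) begins 45 mm behind the grasp point.
Start: joints at [-1.183, 0.536, -0.004, 1.538, 0.003, 1.067, -0.071], TCP at [0.285, 0.584, 0.239] pointing down, gripper open.
Joint ranges: [-2.7, 2.7], [-0.37, 2.16], [-1.27, 1.26], [0.24, 2.4], [-1.31, 4.45], [0.19, 1.91], [-2.76, 2.76]. Speed limits (rad/s): [2.39, 2.39, 3.14, 3.14, 3.14, 3.14, 3.14].

## Interface

Orientations are given as a unit quaternion [w, x, y, z].
In Python, from plant import ctrl, eyes gives the robot as it stands.
- The arm moves only by the tool servo_tool, never from a script. Its argument "series" is a list of rows, each an object of numbers: "rx", "ry", "rz": the turn, a rotation vector about the tool's x, y, z in rad; "x", "y", "z": the shift along the tool's x, y, z in cm; "gripper": the opening, from -1 (shut) to 1 (fully open), so that 0 is half open. A call has 1 to 20 rows; each row is the pose to reach, as a shift and turn from the pose commanded when the call began, along the tool's axes at that moment; what a row does not reach only later rows make up. A row lasts 1/8 s, in which the tool goes at most 62.5 mm and 10.7 degrees, less where a joint would pass 70% of its speed; a pose out of reach is approached as far as the arm can. A call with a gripper value outside its range is refused whole. The fingers move at their own pace and stop on an object; "squeeze" is the grip in N (left out, the last holds). Time passes only in rows, so rows that repeat a pose let the fingers close. It gives the time, the measured TCP pose, the force, the opening and the grip force at its end, in the units of the state.
- ctrl.get_state(): the state, without advancing time (a new reading comes with each control period).
- eyes.grab_frame(name): name is "scene" or "top"; returns a dict with "pixels" (400x640x3 uint8, red, green, blue), "vertical_fov" (degrees; the focal length in pixels is half the picture's height over the tangent of half this angle, whatever the lens; pixels are square), "cx", "cy" (the principal point, pixels), "world_to_cam" (4x4, takes a point from world to camera coordinates). Camera axes: x right, y down, z forward; pixel columns grow to the right and rows downward; lengths in m; the calibration is good to about 2 mm. A picture is of the moment at which its call begins. There is no depth.
- ctrl.hand_in(): hands the job in; it is judged then, once.
The state is a dict: "clock": time; "joint_pos": joint angles; "qd": joint speeds; "tau": joint torques, N m; "tool_pos": TCP position; "ee_rot": TCP orientation; "contact_force": force on the tool from outside, world axes, zero at the start; "torque": the same for the moment, N m; "width": opening from 0.0 (shut) to 1.0 (fully open); "grip_force": force on a finger pad.
Only numpy, scipy, OpenCV 4.12 (cv2) and the standard library are available. Lean on these libraries where they do the work, as an engineer would, in place of code of your own. Each camera call takes 0.05 s, during which the arm holds its last target. There are 200 camera calls.

## Working session

There is one attempt and no reset: what is moved stays moved. The work goes in short steps, Python scripts to look and compute and a tool call to move; the robot and the scene stay as the last step left them, time stands still between calls to the robot, and variables do not carry over. Pictures are saved under pics/ and viewed, at most 10 in all, crops included, and the job is handed in when it is done.

Besides the shell and the picture viewer there is one more tool, called after "Emit:" by a JSON object that holds its "fn" and its "kwargs". servo_tool: Moves the arm, as the interface text tells. Its arguments: {"type":"object","properties":{"series":{"type":"array","items":{"type":"object","properties":{"rx":{"type":"number"},"ry":{"type":"number"},"rz":{"type":"number"},"x":{"type":"number"},"y":{"type":"number"},"z":{"type":"number"},"gripper":{"type":"number"}}}},"squeeze":{"type":"number"}},"required":["series"]}

```bash
mkdir -p pics; cat > h.py <<'E'
import numpy as np, cv2
from plant import ctrl, eyes
def grab(n,f):
    d=eyes.grab_frame(n); cv2.imwrite(f,cv2.cvtColor(d["pixels"],cv2.COLOR_RGB2BGR)); 
    np.savez(f[:-4],W=d["world_to_cam"],f=200/np.tan(np.radians(d["vertical_fov"])/2),c=[d["cx"],d["cy"]]); return d
def ray(npz,u,v,z):
    k=np.load(npz);W=k["W"];p=np.array([(u-k["c"][0])/k["f"],(v-k["c"][1])/k["f"],1])
    R=W[:3,:3];o=-R.T@W[:3,3];d=R.T@p;return o+d*(z-o[2])/d[2]
def proj(npz,P):
    k=np.load(npz);W=k["W"];q=W[:3,:3]@np.array(P)+W[:3,3];return q[:2]/q[2]*k["f"]+k["c"]
E
python3 - <<'E'
from h import *
for n in("scene","top"):
    grab(n,f"pics/{n}1.png"); i=cv2.imread(f"pics/{n}1.png"); cv2.imwrite(f"pics/{n}1b.png",cv2.resize(i,(800,500),interpolation=cv2.INTER_CUBIC))
s=ctrl.get_state();print(s["clock"],s["tool_pos"],s["ee_rot"],s["contact_force"])
E
```

```text
0.1 [0.284751   0.58373467 0.23794549] [-1.05026747e-04  2.24944926e-01  9.74371187e-01 -7.48204064e-04] [ 0.35847847 -0.5025848   0.69686593]
```

View pics/scene1b.png

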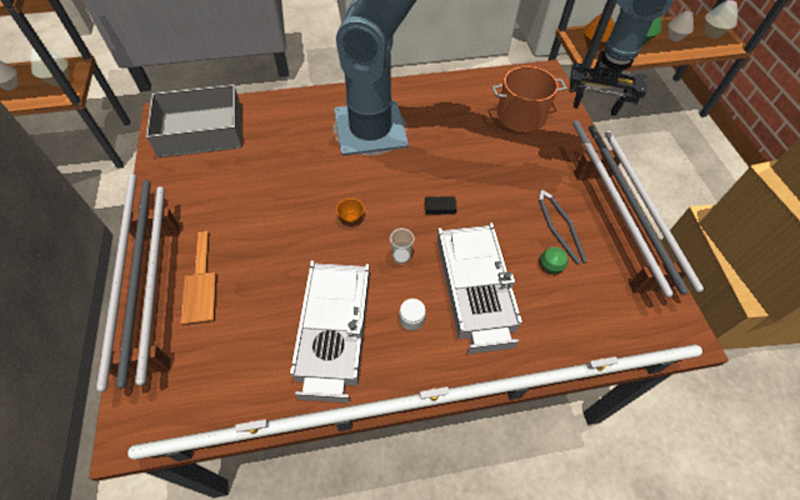

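View pics/top1b.png

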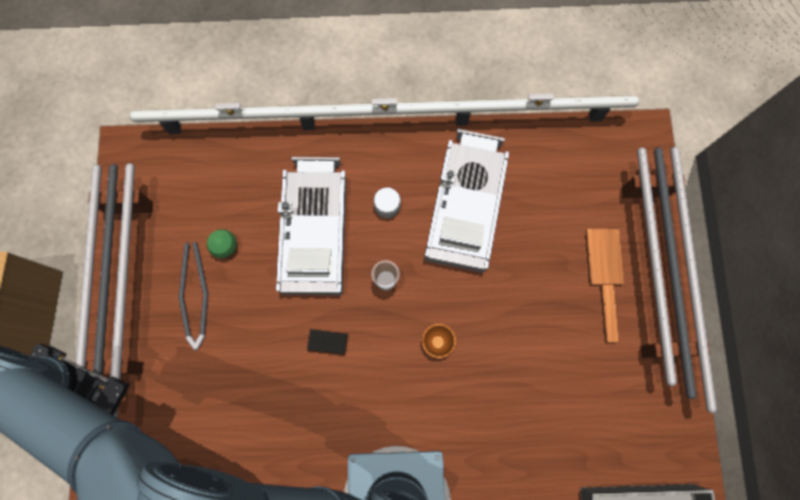

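The scene shows the round-port inlet at the right (-y). In the top view (800 px wide) its port is at about (473,176) and its tab near (462,240). I'll enlarge that area.

```bash
python3 - <<'E'
from h import *
i=cv2.imread("pics/top1.png")[95:225,320:430]; cv2.imwrite("pics/c1.png",cv2.resize(i,None,fx=4.6,fy=4.6,interpolation=cv2.INTER_CUBIC))
i=cv2.imread("pics/scene1.png")[200:330,220:310]; cv2.imwrite("pics/c2.png",cv2.resize(i,None,fx=4.6,fy=4.6,interpolation=cv2.INTER_CUBIC))
E
```

```text
(no output)
```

View pics/c1.png

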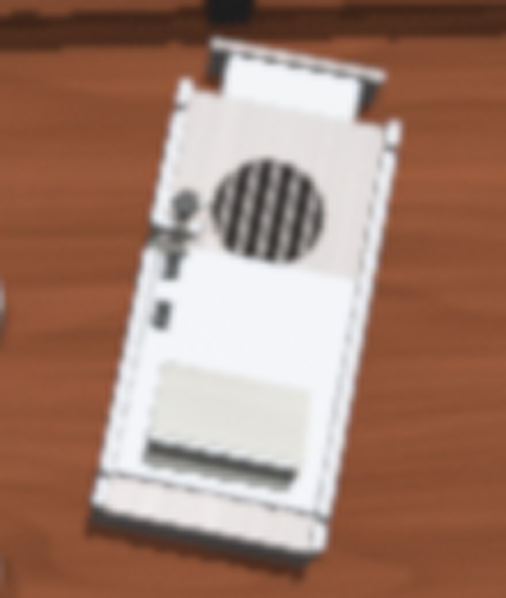

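View pics/c2.png

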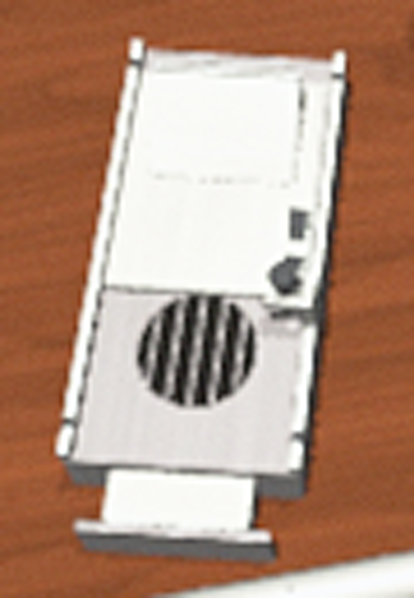

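Top crop: port centre (269,211), tab upper front edge from (148,440) to (300,470), box front corners near (95,508) and (322,550). Scene crop: port centre (197,350).

```bash
python3 - <<'E'
from h import *
from scipy.optimize import least_squares
T="pics/top1.npz";S="pics/scene1.npz"
t=lambda u,v:(320+u/4.6-.4,95+v/4.6-.4); s=lambda u,v:(220+u/4.6-.4,200+v/4.6-.4)
obs=[(T,t(269,211),(.063,0,.05)),(S,s(197,350),(.063,0,.05)),(T,t(148,440),(-.12,.05,.1)),(T,t(300,470),(-.12,-.05,.1)),
(T,t(95,505),(-.15,.075,.05)),(T,t(322,548),(-.15,-.075,.05))]
def w(p,q):
    c,n=np.cos(p[2]),np.sin(p[2]);return [p[0]+c*q[0]-n*q[1],p[1]+n*q[0]+c*q[1],q[2]]
r=least_squares(lambda p:np.concatenate([proj(n,w(p,q))-o for n,o,q in obs]),[.6,-.15,-.2],loss="soft_l1")
print(r.x,r.fun.reshape(-1,2).round(1));p=r.x
tab=np.array(w(p,(-.12,0,.079)));print("tab",tab,"port",w(p,(.063,0,.05)), ray(T,*t(269,211),.05),ray(S,*s(197,350),.05))
from scipy.spatial.transform import Rotation as R
st=ctrl.get_state();q=st["ee_rot"];Rt=R.from_quat([*q[1:],q[0]]);print(Rt.as_matrix().round(3))
print("other:",[(k,ray(T,u*.8,v*.8,z)[:2].round(3)) for k,u,v,z in[("tumbler",385,272,.09),("bowl",438,341,.045),("tin",386,201,.055),("pad",328,342,.025)]])
for d in(-.04,):
    print("pre",w(p,(-.12+d,0,.08)))
E
```

```text
[ 0.6968123  -0.19606749 -0.24145401] [[-0.3  0.8]
 [ 0.1 -0.8]
 [-0.2  0.1]
 [ 0.6  0.5]
 [ 0.1 -2.3]
 [-0.  -1.4]]
tab [ 0.58029334 -0.16737373  0.079     ] port [np.float64(0.7579847532826988), np.float64(-0.21113171941657755), 0.05] [ 0.76062271 -0.21216136  0.05      ] [ 0.7605469  -0.21158892  0.05      ]
[[-0.899  0.438 -0.001]
 [ 0.438  0.899 -0.001]
 [-0.    -0.002 -1.   ]]
other: [('tumbler', array([0.517, 0.01 ])), ('bowl', array([ 0.358, -0.108])), ('tin', array([0.7  , 0.004])), ('pad', array([0.365, 0.151]))]
pre [np.float64(0.5414536876165366), np.float64(-0.1578091388200219), 0.08]
```

Emit:
{"fn": "servo_tool", "kwargs": {"series": [{"x": -2, "y": -2, "rz": -0.01, "gripper": -1}, {"x": -5, "y": -5, "rz": -0.02, "gripper": -1}, {"x": -9, "y": -9, "rz": -0.04, "gripper": -1}, {"x": -13, "y": -13, "rz": -0.05, "gripper": -1}, {"x": -17, "y": -17, "rz": -0.07, "gripper": -1}, {"x": -21, "y": -21, "rz": -0.09, "gripper": -1}, {"x": -25, "y": -25, "rz": -0.11, "gripper": -1}, {"x": -29, "y": -29, "rz": -0.13, "gripper": -1}, {"x": -33, "y": -33, "rz": -0.14, "gripper": -1}, {"x": -37, "y": -37, "rz": -0.16, "gripper": -1}, {"x": -41, "y": -41, "rz": -0.18, "gripper": -1}, {"x": -45, "y": -45, "rz": -0.2, "gripper": -1}, {"x": -49, "y": -49, "rz": -0.213, "gripper": -1}, {"x": -52, "y": -52, "rz": -0.213, "gripper": -1}, {"x": -54.5, "y": -54.4, "rz": -0.213, "gripper": -1}, {"x": -55.6, "y": -55.4, "rz": -0.213, "gripper": -1}, {"x": -55.6, "y": -55.4, "rz": -0.213, "gripper": -1}, {"x": -55.6, "y": -55.4, "rz": -0.213, "gripper": -1}]}}

```text
schema error: expected keys rx, ry, rz, x, y, z, gripper
```

Emit:
{"fn": "servo_tool", "kwargs": {"series": [{"x": -2, "y": -2, "z": 0, "rx": 0, "ry": 0, "rz": -0.01, "gripper": -1}, {"x": -5, "y": -5, "z": 0, "rx": 0, "ry": 0, "rz": -0.02, "gripper": -1}, {"x": -9, "y": -9, "z": 0, "rx": 0, "ry": 0, "rz": -0.04, "gripper": -1}, {"x": -13, "y": -13, "z": 0, "rx": 0, "ry": 0, "rz": -0.05, "gripper": -1}, {"x": -17, "y": -17, "z": 0, "rx": 0, "ry": 0, "rz": -0.07, "gripper": -1}, {"x": -21, "y": -21, "z": 0, "rx": 0, "ry": 0, "rz": -0.09, "gripper": -1}, {"x": -25, "y": -25, "z": 0, "rx": 0, "ry": 0, "rz": -0.11, "gripper": -1}, {"x": -29, "y": -29, "z": 0, "rx": 0, "ry": 0, "rz": -0.13, "gripper": -1}, {"x": -33, "y": -33, "z": 0, "rx": 0, "ry": 0, "rz": -0.14, "gripper": -1}, {"x": -37, "y": -37, "z": 0, "rx": 0, "ry": 0, "rz": -0.16, "gripper": -1}, {"x": -41, "y": -41, "z": 0, "rx": 0, "ry": 0, "rz": -0.18, "gripper": -1}, {"x": -45, "y": -45, "z": 0, "rx": 0, "ry": 0, "rz": -0.2, "gripper": -1}, {"x": -49, "y": -49, "z": 0, "rx": 0, "ry": 0, "rz": -0.213, "gripper": -1}, {"x": -52, "y": -52, "z": 0, "rx": 0, "ry": 0, "rz": -0.213, "gripper": -1}, {"x": -54.5, "y": -54.4, "z": 0, "rx": 0, "ry": 0, "rz": -0.213, "gripper": -1}, {"x": -55.6, "y": -55.4, "z": 0, "rx": 0, "ry": 0, "rz": -0.213, "gripper": -1}, {"x": -55.6, "y": -55.4, "z": 0, "rx": 0, "ry": 0, "rz": -0.213, "gripper": -1}, {"x": -55.6, "y": -55.4, "z": 0, "rx": 0, "ry": 0, "rz": -0.213, "gripper": -1}]}}

```text
clock: 2.35
tool_pos: [0.5416, -0.1556, 0.2385]
ee_rot: [-0.0, 0.119, 0.993, 0.0]
contact_force: [-0.5, -0.4, -0.0]
width: 0.002
grip_force: 0.0
```

Emit:
{"fn": "servo_tool", "kwargs": {"series": [{"x": 0, "y": 0, "z": 2, "rx": 0, "ry": 0, "rz": 0, "gripper": -1}, {"x": 0, "y": 0, "z": 5, "rx": 0, "ry": 0, "rz": 0, "gripper": -1}, {"x": 0, "y": 0, "z": 9, "rx": 0, "ry": 0, "rz": 0, "gripper": -1}, {"x": 0, "y": 0, "z": 13, "rx": 0, "ry": 0, "rz": 0, "gripper": -1}, {"x": 0, "y": 0, "z": 15, "rx": 0, "ry": 0, "rz": 0, "gripper": -1}, {"x": 0, "y": 0, "z": 16.3, "rx": 0, "ry": 0, "rz": 0, "gripper": -1}, {"x": 0, "y": 0, "z": 16.3, "rx": 0, "ry": 0, "rz": 0, "gripper": -1}, {"x": 0, "y": 0, "z": 16.3, "rx": 0, "ry": 0, "rz": 0, "gripper": -1}]}}

```text
clock: 3.35
tool_pos: [0.5425, -0.1573, 0.0766]
ee_rot: [0.001, 0.12, 0.993, 0.0]
contact_force: [0.1, 0.1, 0.3]
width: 0.006
grip_force: 0.0
```

```bash
python3 - <<'E'
from h import *
grab("scene","pics/s2.png"); i=cv2.imread("pics/s2.png")[170:330,200:350]; cv2.imwrite("pics/s2c.png",cv2.resize(i,None,fx=3.7,fy=3.7,interpolation=cv2.INTER_CUBIC))
s=ctrl.get_state();print(s["clock"],s["tool_pos"],s["contact_force"])
E
```

```text
3.4 [ 0.54262606 -0.15743427  0.07675966] [-0.58041274  0.33614761  0.37445529]
```

View pics/s2c.png

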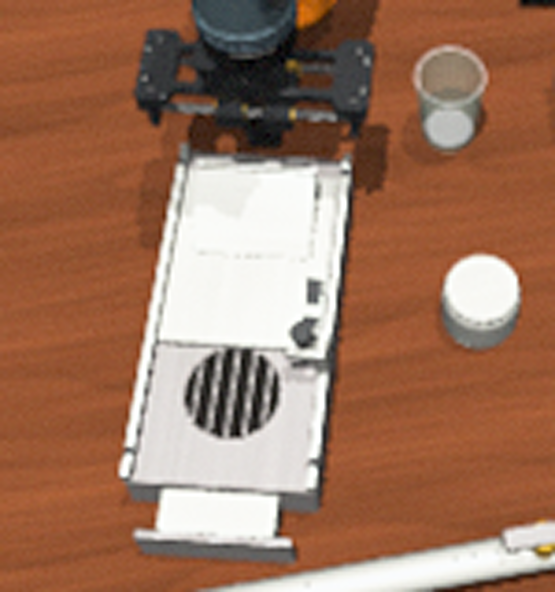

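The closed fingers (about (265,135) in the crop) stand centred just before the tab. The tumbler at (450,100) is clear. Now I'll approach until contact.

Emit:
{"fn": "servo_tool", "kwargs": {"series": [{"x": -0.7, "y": 0, "z": 0, "rx": 0, "ry": 0, "rz": 0, "gripper": -1}, {"x": -1.5, "y": 0, "z": 0, "rx": 0, "ry": 0, "rz": 0, "gripper": -1}, {"x": -2.2, "y": 0, "z": 0, "rx": 0, "ry": 0, "rz": 0, "gripper": -1}, {"x": -2.5, "y": 0, "z": 0, "rx": 0, "ry": 0, "rz": 0, "gripper": -1}, {"x": -2.5, "y": 0, "z": 0, "rx": 0, "ry": 0, "rz": 0, "gripper": -1}, {"x": -2.5, "y": 0, "z": 0, "rx": 0, "ry": 0, "rz": 0, "gripper": -1}]}}

```text
clock: 4.15
tool_pos: [0.5658, -0.1634, 0.0756]
ee_rot: [-0.0, 0.12, 0.993, 0.0]
contact_force: [-1.0, 0.2, 0.7]
width: 0.004
grip_force: 0.0
```

Emit:
{"fn": "servo_tool", "kwargs": {"series": [{"x": -0.2, "y": 0, "z": 0, "rx": 0, "ry": 0, "rz": 0, "gripper": -1}, {"x": -0.3, "y": 0, "z": 0, "rx": 0, "ry": 0, "rz": 0, "gripper": -1}, {"x": -0.3, "y": 0, "z": 0, "rx": 0, "ry": 0, "rz": 0, "gripper": -1}, {"x": -0.3, "y": 0, "z": 0, "rx": 0, "ry": 0, "rz": 0, "gripper": -1}]}}

```text
clock: 4.65
tool_pos: [0.569, -0.1641, 0.0757]
ee_rot: [-0.0, 0.12, 0.993, 0.0]
contact_force: [-0.0, -0.6, 0.2]
width: 0.007
grip_force: 0.0
```

Emit:
{"fn": "servo_tool", "kwargs": {"series": [{"x": -0.2, "y": 0, "z": 0, "rx": 0, "ry": 0, "rz": 0, "gripper": -1}, {"x": -0.3, "y": 0, "z": 0, "rx": 0, "ry": 0, "rz": 0, "gripper": -1}, {"x": -0.3, "y": 0, "z": 0, "rx": 0, "ry": 0, "rz": 0, "gripper": -1}, {"x": -0.3, "y": 0, "z": 0, "rx": 0, "ry": 0, "rz": 0, "gripper": -1}]}}

```text
clock: 5.15
tool_pos: [0.5713, -0.1647, 0.0756]
ee_rot: [-0.001, 0.12, 0.993, 0.0]
contact_force: [-4.6, 0.8, 2.8]
width: 0.006
grip_force: 2.0
```

Emit:
{"fn": "servo_tool", "kwargs": {"series": [{"x": -0.2, "y": 0, "z": 0, "rx": 0, "ry": 0, "rz": 0, "gripper": -1}, {"x": -0.3, "y": 0, "z": 0, "rx": 0, "ry": 0, "rz": 0, "gripper": -1}, {"x": -0.3, "y": 0, "z": 0, "rx": 0, "ry": 0, "rz": 0, "gripper": -1}, {"x": -0.3, "y": 0, "z": 0, "rx": 0, "ry": 0, "rz": 0, "gripper": -1}]}}

```text
clock: 5.65
tool_pos: [0.5749, -0.1656, 0.0756]
ee_rot: [0.0, 0.12, 0.993, -0.0]
contact_force: [-3.3, 0.6, 0.9]
width: 0.006
grip_force: 1.7
```

Contact came at TCP x≈0.570, so the travel is now about 4.5 mm. Pushing 50 mm more brings it to about 55 mm.

Emit:
{"fn": "servo_tool", "kwargs": {"series": [{"x": -0.4, "y": 0, "z": 0, "rx": 0, "ry": 0, "rz": 0, "gripper": -1}, {"x": -0.9, "y": 0, "z": 0, "rx": 0, "ry": 0, "rz": 0, "gripper": -1}, {"x": -1.4, "y": 0, "z": 0, "rx": 0, "ry": 0, "rz": 0, "gripper": -1}, {"x": -1.9, "y": 0, "z": 0, "rx": 0, "ry": 0, "rz": 0, "gripper": -1}, {"x": -2.4, "y": 0, "z": 0, "rx": 0, "ry": 0, "rz": 0, "gripper": -1}, {"x": -2.9, "y": 0, "z": 0, "rx": 0, "ry": 0, "rz": 0, "gripper": -1}, {"x": -3.4, "y": 0, "z": 0, "rx": 0, "ry": 0, "rz": 0, "gripper": -1}, {"x": -3.9, "y": 0, "z": 0, "rx": 0, "ry": 0, "rz": 0, "gripper": -1}, {"x": -4.4, "y": 0, "z": 0, "rx": 0, "ry": 0, "rz": 0, "gripper": -1}, {"x": -4.8, "y": 0, "z": 0, "rx": 0, "ry": 0, "rz": 0, "gripper": -1}, {"x": -5, "y": 0, "z": 0, "rx": 0, "ry": 0, "rz": 0, "gripper": -1}, {"x": -5, "y": 0, "z": 0, "rx": 0, "ry": 0, "rz": 0, "gripper": -1}, {"x": -5, "y": 0, "z": 0, "rx": 0, "ry": 0, "rz": 0, "gripper": -1}]}}

```text
clock: 7.28
tool_pos: [0.6225, -0.1774, 0.0756]
ee_rot: [-0.001, 0.12, 0.993, 0.0]
contact_force: [-7.0, 2.1, 4.7]
width: 0.005
grip_force: 3.8
```

Travel is about 54 mm, and the roughly 7 N force agrees with the spring. Next I'll back off slowly and then rise.

Emit:
{"fn": "servo_tool", "kwargs": {"series": [{"x": 0.3, "y": 0, "z": 0, "rx": 0, "ry": 0, "rz": 0, "gripper": -1}, {"x": 0.6, "y": 0, "z": 0, "rx": 0, "ry": 0, "rz": 0, "gripper": -1}, {"x": 0.9, "y": 0, "z": 0, "rx": 0, "ry": 0, "rz": 0, "gripper": -1}, {"x": 1.2, "y": 0, "z": 0, "rx": 0, "ry": 0, "rz": 0, "gripper": -1}, {"x": 1.5, "y": 0, "z": 0, "rx": 0, "ry": 0, "rz": 0, "gripper": -1}, {"x": 2, "y": 0, "z": 0, "rx": 0, "ry": 0, "rz": 0, "gripper": -1}, {"x": 3, "y": 0, "z": 0, "rx": 0, "ry": 0, "rz": 0, "gripper": -1}, {"x": 4, "y": 0, "z": 0, "rx": 0, "ry": 0, "rz": 0, "gripper": -1}, {"x": 5, "y": 0, "z": 0, "rx": 0, "ry": 0, "rz": 0, "gripper": -1}, {"x": 6, "y": 0, "z": 0, "rx": 0, "ry": 0, "rz": 0, "gripper": -1}, {"x": 7, "y": 0, "z": 0, "rx": 0, "ry": 0, "rz": 0, "gripper": -1}, {"x": 8, "y": 0, "z": -2, "rx": 0, "ry": 0, "rz": 0, "gripper": -1}, {"x": 8, "y": 0, "z": -6, "rx": 0, "ry": 0, "rz": 0, "gripper": -1}, {"x": 8, "y": 0, "z": -10, "rx": 0, "ry": 0, "rz": 0, "gripper": -1}, {"x": 8, "y": 0, "z": -13, "rx": 0, "ry": 0, "rz": 0, "gripper": -1}, {"x": 8, "y": 0, "z": -15, "rx": 0, "ry": 0, "rz": 0, "gripper": -1}, {"x": 8, "y": 0, "z": -15, "rx": 0, "ry": 0, "rz": 0, "gripper": -1}, {"x": 8, "y": 0, "z": -15, "rx": 0, "ry": 0, "rz": 0, "gripper": -1}]}}

```text
clock: 9.52
tool_pos: [0.545, -0.1581, 0.2247]
ee_rot: [-0.001, 0.12, 0.993, 0.0]
contact_force: [0.6, 0.2, -0.9]
width: 0.004
grip_force: 0.0
```

```bash
python3 - <<'E'
from h import *
grab("top","pics/t3.png"); i=cv2.imread("pics/t3.png")[95:225,320:430]; cv2.imwrite("pics/t3c.png",cv2.resize(i,None,fx=4.6,fy=4.6,interpolation=cv2.INTER_CUBIC))
p=(.697,-.196,-.2415);c,n=np.cos(p[2]),np.sin(p[2])
for x in(-.12,-.08,-.046):
  for y in (.05,-.05):
    print(x,y,((proj("pics/t3.npz",(p[0]+c*x-n*y,p[1]+n*x+c*y,.1))-[320,95]+.4)*4.6).round())
s=ctrl.get_state();print(s["clock"],s["tool_pos"],s["contact_force"])
E
```

```text
-0.12 0.05 [147. 440.]
-0.12 -0.05 [303. 472.]
-0.08 0.05 [159. 380.]
-0.08 -0.05 [314. 412.]
-0.046 0.05 [169. 330.]
-0.046 -0.05 [323. 362.]
9.575 [ 0.54490603 -0.15815864  0.224515  ] [-0.47970082  0.83212422  0.45962886]
```

View pics/t3c.png

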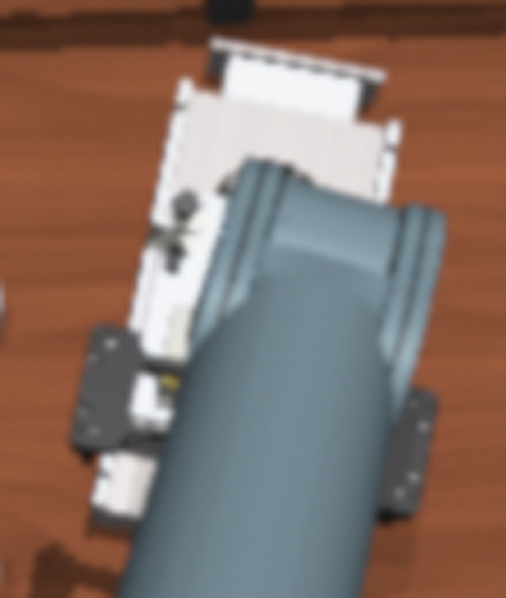

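The arm hides the tab. I'll draw back and look again.

Emit:
{"fn": "servo_tool", "kwargs": {"series": [{"x": 2, "y": 0, "z": 0, "rx": 0, "ry": 0, "rz": 0, "gripper": -1}, {"x": 5, "y": 0, "z": 0, "rx": 0, "ry": 0, "rz": 0, "gripper": -1}, {"x": 8, "y": 0, "z": 0, "rx": 0, "ry": 0, "rz": 0, "gripper": -1}, {"x": 10, "y": 0, "z": 0, "rx": 0, "ry": 0, "rz": 0, "gripper": -1}, {"x": 11.5, "y": 0, "z": 0, "rx": 0, "ry": 0, "rz": 0, "gripper": -1}, {"x": 12, "y": 0, "z": 0, "rx": 0, "ry": 0, "rz": 0, "gripper": -1}, {"x": 12, "y": 0, "z": 0, "rx": 0, "ry": 0, "rz": 0, "gripper": -1}, {"x": 12, "y": 0, "z": 0, "rx": 0, "ry": 0, "rz": 0, "gripper": -1}]}}

```text
clock: 10.58
tool_pos: [0.4298, -0.1299, 0.2257]
ee_rot: [0.0, 0.12, 0.993, -0.0]
contact_force: [0.3, -0.8, 0.0]
width: 0.002
grip_force: 0.0
```

```bash
python3 - <<'E'
from h import *
grab("top","pics/t4.png"); i=cv2.imread("pics/t4.png")[95:225,320:430]; cv2.imwrite("pics/t4c.png",cv2.resize(i,None,fx=4.6,fy=4.6,interpolation=cv2.INTER_CUBIC))
E
```

```text
(no output)
```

View pics/t4c.png

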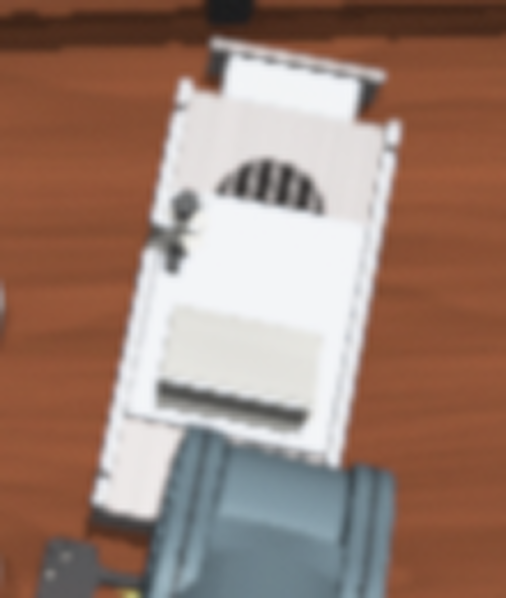

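The port is half covered. The tab's upper edge runs from (159,381) to (312,411), against (159,380) and (314,412) predicted for 40 mm, so the blade is latched at half and the arm is clear.

```bash
python3 -c "
from plant import ctrl
print(ctrl.hand_in())"
```

```text
the job is handed in; nothing more can be done
None
```

The round-port inlet's blade is latched at half shut: the final picture puts its tab where 40 mm of travel should be. I only pushed the tab, the arm stayed clear of everything else, and the job is handed in; no verdict came back.

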